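# Fit a label holder behind the shoe-rack shelf lip and hold it pressed home

### The arm

A 6-joint arm with a two-finger parallel gripper is mounted at the origin on the work surface. World frame = base frame: x ahead of the robot, y to its left, z up, the work surface at z = 0. Lengths are in m, angles in rad, forces in N, time in s.
With the tool pointing down it reaches from about 0.35 to 0.775 m from the base axis. Payload 7.3 kg.
Tool frame: the origin (TCP) lies between the finger pads; the fingertips stand ahead of it and the grasp point (between the pads) lies 6 mm ahead of it (robot.tip_extent is the x of the fingertips in the tool frame, in m); x points along the fingers, z is the direction in which the jaws open and shut, and the axes are right-handed (so a half turn about x gives the same grasp; the last joint's range is limited). The gripper opens to 92 mm and grips with 3 to 60 N. Pads are 19 mm wide; open, the fingers measure 130 mm over their backs; the gripper's body (75 mm by 190 mm) begins 47 mm behind the grasp point.
Start: joints at [1.143, 0.342, 1.524, -0, 1.275, -0.146], TCP at [0.146, 0.504, 0.217] pointing down, gripper open.
Joint ranges: [-2.53, 2.53], [-0.77, 2.02], [0.04, 2.7], [-1, 4.14], [0.28, 2.66], [-3.11, 3.11]. Speed limits (rad/s): [2.57, 2.57, 3.14, 3.14, 3.14, 3.14].

### API

Orientations are given as [roll, pitch, yaw] about the fixed x, y, z axes, in that order (R = Rz(yaw) Ry(pitch) Rx(roll)).
In Python, from cell import robot gives the robot as it stands. The module is installed in compiled form; this text tells all that it offers.
- The arm moves only by the shell command python3 -m creep 'ROWS' [FORCE]. ROWS is JSON, a list of rows, each an object with "translation": the shift along the tool's x, y, z in m, a list of three; "twist": the turn, a rotation vector about the tool's x, y, z in rad, a list of three; "hand": the opening in per cent of the stroke, from 0 (shut) to 100 (fully open). A call has 1 to 5 rows; each row is the pose to reach, as a shift and turn from the pose measured when the call began, along the tool's axes at that moment; what a row does not reach only later rows make up. A row lasts 1/10 s, in which the tool goes at most 50 mm and 8.59 degrees, less where a joint would pass 70% of its speed; a pose out of reach is approached as far as the arm can. A call with a gripper value outside its range is refused whole. The fingers move at their own pace and stop on an object; FORCE is the grip in N (left out, the last holds). Time passes only in rows, so rows that repeat a pose let the fingers close. It gives the time, the measured TCP pose, the force and the opening at its end, in the units of the state.
- robot.observe(): the state, without advancing time (a new reading comes with each control period).
- robot.read_camera(name): name is "scene" or "top"; returns the picture (384x512x3 uint8, blue, green, red); there is no depth.
- robot.calibration(name): a dict with "intrinsics" (3x3 intrinsics, pixels), "cam_to_world" (4x4, takes a point from camera to world coordinates). Camera axes: x right, y up, looking along -z (the intrinsics and any distortion apply to the point x, -y, -z); pixel columns grow to the right and rows downward; lengths in m; the calibration is good to about 2 mm. A picture is of the moment at which its call begins. calibration takes no time and is no camera call.
- robot.hand_in(): hands the job in, once; it reports no verdict.
The state is a dict: "time": time; "qpos": joint angles; "qvel": joint speeds; "joint_efforts": joint torques, N m; "tool_pos": TCP position; "tool_rot": TCP orientation; "contact_force": force on the tool from outside, world axes, zero at the start; "torque": the same for the moment, N m; "opening": finger opening in m.
Only numpy, scipy, OpenCV 4.12 (cv2) and the standard library are available. Lean on these libraries where they do the work, as an engineer would, in place of code of your own. Each camera call takes 0.05 s, during which the arm holds its last target. There are 200 camera calls.

### The job

Three grey label holders lie on the bench; first put the one whose tongue is broken off short into the open cardboard scrap box and let go of it. Then take either one of the two sound holders, lay it on the shelf's ledge and push its tongue straight in behind the shelf lip, against the spring, until its step stops fully home on the lip, and finish still holding it pressed home there (do not let go: the spring would push it back out). Leave the spare sound holder, and the black rubber disc and the steel ring lying among the holders, where they are.

Things in the scene. Friction and masses are not known exactly. Their poses are not given: they have to be found in the camera images.
- holder_a: Grey plastic label holder on its foot. Origin: underside, below the card plate's middle; +x towards the tongue (push-in way), z up. Foot 14 thick, 60 wide (y), x -20 to +35; its front face is the step. SOUND: tongue 6 thick, 60 wide, x +35 to +75 (40 long). Card plate (the grip) stands across the foot: 8 thick (x), 60 wide, z 14 to 62. About 80 g.
- holder_b: Grey plastic label holder on its foot. Origin: underside, below the card plate's middle; +x towards the tongue (push-in way), z up. Foot 14 thick, 60 wide (y), x -20 to +35; its front face is the step. SOUND: tongue 6 thick, 60 wide, x +35 to +75 (40 long). Card plate (the grip) stands across the foot: 8 thick (x), 60 wide, z 14 to 62. About 80 g.
- holder_short: Grey plastic label holder on its foot. Origin: underside, below the card plate's middle; +x towards the tongue (push-in way), z up. Foot 14 thick, 60 wide (y), x -20 to +35; its front face is the step. FAULTY: tongue broken short, 6 thick, 60 wide, x +35 to only +53 (18 long). Card plate (the grip) stands across the foot: 8 thick (x), 60 wide, z 14 to 62. About 80 g.
- shelf: Fixed low shoe-rack shelf. Origin: at bench height (z 0) below the middle of the lip's front edge; +x is the level push-in direction, z up. In front a flat metal ledge, top 8 mm above the bench, x -130 to 0, 220 wide (y). Behind, a deck 45 high, x +52 to +160, with two wooden shoe lasts rising to 118 mm.
- lip (a point): Middle of the shelf lip's front edge, on its underside, 17 mm above the bench; axes as the shelf's. The lip is 6 thick (top at 23), so the gap over the ledge is 9 high. The pocket behind is 67 wide, centred here. Two 9 mm high funnel rails on the ledge lead in from 33 mm in front, there some 92 mm apart.
- home (a point): On the ledge's top, 35 mm in front of the lip's edge, mid-pocket, 8 mm above the bench; axes as the shelf's: a sound holder's origin lies here, axes alike, when its step stops on the lip (fully home).
- spring (a joint): Hidden sprung strip in the pocket, sliding along the shelf's +x. 0 = at rest, face 30 mm behind the lip's front edge; a sound holder fully home presses it to 0.010 m (end of travel 0.014). Resists with 3.2 N at first, 7.2 N at 0.010, and pushes back out when let go. The short tongue cannot reach it.
- scrap_box: Fixed open cardboard box on the bench, 170 x 170, 45 high, walls and floor 5 mm. Origin: centre of its underside.
- heel_lift: Bystander among the holders: black rubber disc, 44 diameter, 12 high. Origin under its centre.
- steel_ring: Bystander among the holders: flat steel ring, 36 diameter, 8 high. Origin under its centre.
Mind the look-alikes: they are no part of the job. What is shaped like the holder_short but orange or yellow is not meant.

How it is judged:
On the way, in this order (a step that is already met when the one before it is completed fails the run):
1. the short holder lies let go in the scrap box (x of holder_short in the frame of scrap_box between -0.085 and 0.085 m and y of holder_short in the frame of scrap_box between -0.085 and 0.085 m and height (world z) of holder_short below 0.06 m and contact force between the fingers and holder_short below 0.1 N and linear speed of holder_short below 0.03 m/s), for 0.2 s.
2. a sound holder is held pressed home behind the lip, the spare left where it was (((x of holder_a in the frame of shelf above -0.0375 m and y of holder_a in the frame of shelf between -0.006 and 0.006 m and z of holder_a in the frame of shelf below 0.0125 m and angle between the x axis of holder_a and the x axis of shelf, either way round below 0.15 rad and angle between holder_a's own z axis and vertical below 0.12 rad and value of joint spring above 0.0075 m and contact force between the fingers and holder_a above 3 N and contact force between holder_a and spring above 2 N and distance of holder_b from where it was at the start of the episode below 0.03 m) or (x of holder_b in the frame of shelf above -0.0375 m and y of holder_b in the frame of shelf between -0.006 and 0.006 m and z of holder_b in the frame of shelf below 0.0125 m and angle between the x axis of holder_b and the x axis of shelf, either way round below 0.15 rad and angle between holder_b's own z axis and vertical below 0.12 rad and value of joint spring above 0.0075 m and contact force between the fingers and holder_b above 3 N and contact force between holder_b and spring above 2 N and distance of holder_a from where it was at the start of the episode below 0.03 m))), for 0.3 s.
At the end, for the whole second after the job is handed in: Short holder at rest, let go, in the box. One sound holder flat on the ledge, step within 2.5 mm of the lip, within 6 mm of mid-pocket and 0.15 rad of straight, spring pressed 7.5 mm or more, fingers still holding it (over 3 N). Spare holder within 30 mm of its start (all of step 1 and ((x of holder_a in the frame of shelf above -0.0375 m and y of holder_a in the frame of shelf between -0.006 and 0.006 m and z of holder_a in the frame of shelf below 0.0125 m and angle between the x axis of holder_a and the x axis of shelf, either way round below 0.15 rad and angle between holder_a's own z axis and vertical below 0.12 rad and value of joint spring above 0.0075 m and contact force between the fingers and holder_a above 3 N and contact force between holder_a and spring above 2 N and distance of holder_b from where it was at the start of the episode below 0.03 m) or (x of holder_b in the frame of shelf above -0.0375 m and y of holder_b in the frame of shelf between -0.006 and 0.006 m and z of holder_b in the frame of shelf below 0.0125 m and angle between the x axis of holder_b and the x axis of shelf, either way round below 0.15 rad and angle between holder_b's own z axis and vertical below 0.12 rad and value of joint spring above 0.0075 m and contact force between the fingers and holder_b above 3 N and contact force between holder_b and spring above 2 N and distance of holder_a from where it was at the start of the episode below 0.03 m))); the arm keeps its last pose, push and grip.
It fails at once if a bystander (heel disc or steel ring) is shifted by more than 30 mm (distance of any of heel_lift, steel_ring from where it was at the start of the episode above 0.03 m).
It also fails if it takes over 58 s, if anything falls off the work surface, if the arm or the gripper's body presses on something with over 40 N, if the wrist force passes 120 N, or if a joint passes its speed limit or range.

## Working session

There is one attempt and no reset: what is moved stays moved. The work goes in short steps, Python scripts to look and compute and a shell command to move; the robot and the scene stay as the last step left them, time stands still between calls to the robot, and variables do not carry over. Pictures are saved under pics/ and viewed, about 8 in all and at most 12, crops included, and the job is handed in when it is done.

```bash
mkdir -p pics; python3 - <<'E'
from cell import robot
import cv2,numpy as np
for n in("top","scene"):
    cv2.imwrite(f"pics/{n}0.png",cv2.resize(robot.read_camera(n),(800,600),interpolation=cv2.INTER_CUBIC))
    c=robot.calibration(n);print(n,np.round(c["intrinsics"],1).tolist(),np.round(c["cam_to_world"],4).tolist(),[k for k in c])
print(robot.observe(),robot.tip_extent)
E
```

```text
top [[360.3, 0.0, 252.0], [0.0, 360.3, 197.6], [0.0, 0.0, 1.0]] [[-0.0013, 0.9897, -0.143, 0.4283], [-1.0, -0.0012, 0.0009, 0.0048], [0.0007, 0.143, 0.9897, 1.2485], [0.0, 0.0, 0.0, 1.0]] ['intrinsics', 'cam_to_world']
scene [[352.2, 0.0, 255.0], [0.0, 352.2, 187.7], [0.0, 0.0, 1.0]] [[-0.8091, -0.4351, 0.3949, 0.9622], [0.5874, -0.6154, 0.5255, 0.5007], [0.0144, 0.6572, 0.7536, 0.7925], [0.0, 0.0, 0.0, 1.0]] ['intrinsics', 'cam_to_world']
{'time': 0.1, 'qpos': array([ 1.14301063e+00,  3.42686151e-01,  1.52491494e+00, -3.90258419e-05,
        1.27540114e+00, -1.45983493e-01]), 'qvel': array([ 2.08024098e-04, -3.38248097e-03, -2.23437443e-03, -1.25182806e-05,
       -1.67140431e-03, -4.91129147e-04]), 'joint_efforts': array([-2.19267258e-05, -4.32003808e+01, -2.44695354e+01,  7.18491711e-02,
        5.25767764e-02, -4.33873311e-05]), 'tool_pos': array([0.14582043, 0.50395148, 0.21659957]), 'tool_rot': array([ 3.02207859,  1.56938625, -1.9721012 ]), 'contact_force': array([ 0.10364208, -0.11259205,  0.1356855 ]), 'torque': array([-0.0069164 , -0.04480932, -0.0020205 ]), 'opening': 0.092015000242741} 0.025
```

View pics/top0.png

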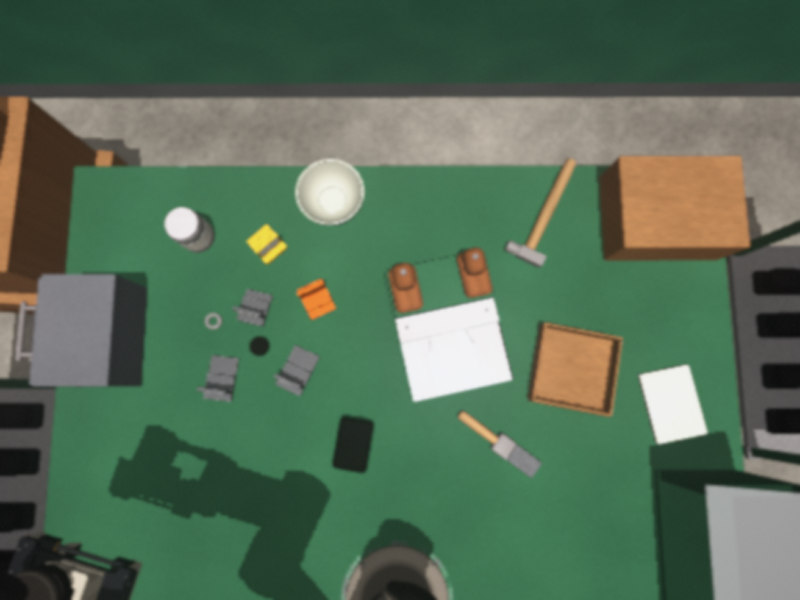

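View pics/scene0.png

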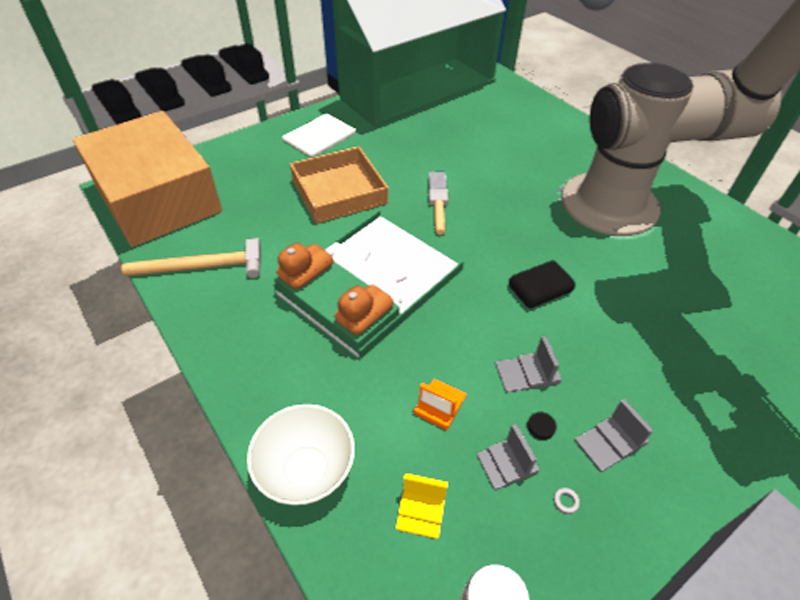

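Top view (800x600): grey holders at about (254,306), (221,378) and (298,370). Disc is at (260,346), ring at (213,321), shelf at (455,350) and box at (576,369). Next I'll rectify crops to a metric plane.

```bash
cat > h.py <<'E'
from cell import robot
import cv2,numpy as np
def proj(n,P):
    c=robot.calibration(n);M=np.linalg.inv(c["cam_to_world"]);P=np.atleast_2d(P)
    q=P@M[:3,:3].T+M[:3,3];q=q*[1,-1,-1];u=q@np.array(c["intrinsics"]).T
    return (u[:,:2]/u[:,2:])
def rect(n,x0,x1,y0,y1,z,s,img=None):
    """bird's-eye: rows down = -x, cols right = -y; s px per m"""
    if img is None: img=robot.read_camera(n)
    W=np.array([[x1,y1],[x1,y0],[x0,y0],[x0,y1]])
    src=proj(n,np.c_[W,np.full(4,z)]).astype(np.float32)
    w,h=int((y1-y0)*s),int((x1-x0)*s)
    H=cv2.getPerspectiveTransform(src,np.float32([[0,0],[w,0],[w,h],[0,h]]))
    o=cv2.warpPerspective(img,H,(w,h),flags=cv2.INTER_CUBIC)
    for k in range(int(np.ceil(x0*20)),int(x1*20)+1):
        r=int((x1-k/20)*s);cv2.line(o,(0,r),(8,r),(0,255,255),1);cv2.putText(o,f"{k/20:.2f}",(10,r+4),0,.4,(0,255,255),1)
    for k in range(int(np.ceil(y0*20)),int(y1*20)+1):
        c=int((y1-k/20)*s);cv2.line(o,(c,0),(c,8),(0,255,255),1);cv2.putText(o,f"{k/20:.2f}",(c-12,20),0,.4,(0,255,255),1)
    return o
E
python3 - <<'E'
from h import *
t=robot.read_camera("top");s=robot.read_camera("scene")
ctr=lambda u,v:None
def ground(n,u,v,z):
    c=robot.calibration(n);d=np.linalg.inv(c["intrinsics"])@[u*.64,v*.64,1]*[1,-1,-1];T=np.array(c["cam_to_world"]);d=T[:3,:3]@d;return T[:3,3]+d*(z-T[2,3])/d[2]
for p in[(254,306),(221,378),(298,370),(260,346),(213,321),(455,350),(576,369)]:print(p,ground("top",*p,.01).round(3))
a=rect("top",.34,.59,.19,.46,.01,1480,t);b=rect("scene",.34,.59,.19,.46,.01,1480,s)
cv2.imwrite("pics/a.png",np.hstack([a,b])[:600,:800])
cv2.imwrite("pics/b.png",rect("top",.31,.61,-.36,.04,.01,2000,t))
E
```

```text
(254, 306) [0.614 0.314 0.01 ]
(221, 378) [0.455 0.381 0.01 ]
(298, 370) [0.472 0.213 0.01 ]
(260, 346) [0.525 0.298 0.01 ]
(213, 321) [0.58  0.404 0.01 ]
(455, 350) [ 0.515 -0.131  0.01 ]
(576, 369) [ 0.473 -0.395  0.01 ]
```

View pics/a.png

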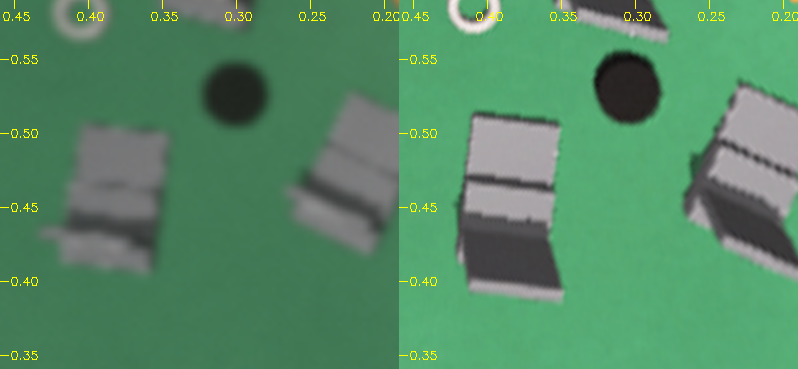

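View pics/b.png

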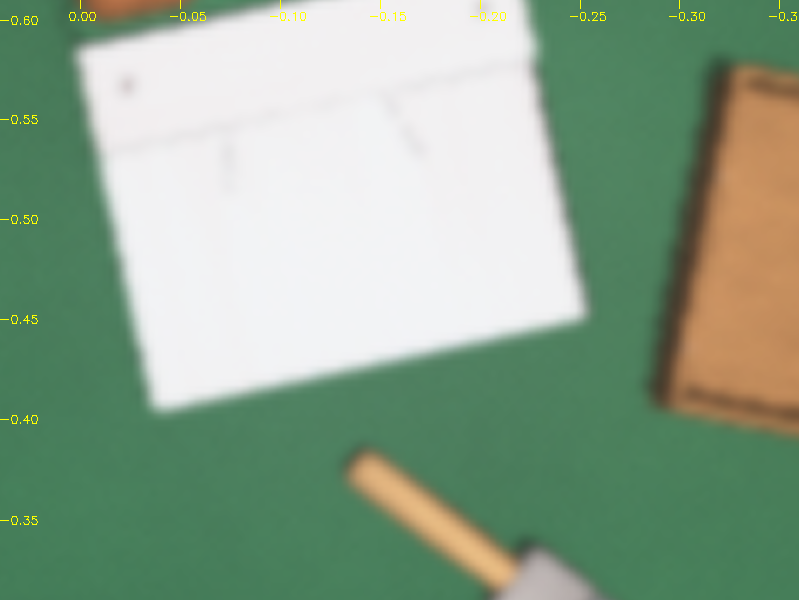

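The two lower holders have full tongues, so the short one should be the upper one at about (0.61,0.31). I'll fit poses by silhouette in both cameras.

```bash
cat > fit.py <<'E'
from h import *
from scipy.optimize import minimize
from scipy.spatial import ConvexHull
S=4
def box(x0,x1,y0,y1,z0,z1): return np.array([[x,y,z] for x in(x0,x1) for y in(y0,y1) for z in(z0,z1)])/1000
def holder(L): return [box(-20,35,-30,30,0,14),box(35,35+L,-30,30,0,6),box(-4,4,-30,30,14,62)]
SHELF=[box(-130,0,-110,110,0,8),box(0,52,-110,110,0,23)]
def sil(n,boxes,p,roi,z=0):
    u0,v0,u1,v1=roi;m=np.zeros(((v1-v0)*S,(u1-u0)*S),np.uint8);c,s=np.cos(p[2]),np.sin(p[2])
    for b in boxes:
        w=b@np.array([[c,s,0],[-s,c,0],[0,0,1]])+[p[0],p[1],z]
        q=(proj(n,w)+.5-[u0,v0])*S-.5;h=cv2.convexHull(q.astype(np.float32))
        cv2.fillConvexPoly(m,np.round(h*16).astype(np.int32),255,shift=4)
    return cv2.resize(m,(u1-u0,v1-v0),interpolation=cv2.INTER_AREA)/255.
def roi(n,boxes,p,pad):
    q=np.vstack([proj(n,np.r_[[0,0,0]]+box(-100,100,-100,100,0,60)*pad+[p[0],p[1],0])])
    return [max(0,int(q[:,0].min())),max(0,int(q[:,1].min())),min(512,int(q[:,0].max())),min(384,int(q[:,1].max()))]
def fit(boxes,p0,masks,pad=.6,z=0):
    R={n:roi(n,boxes,p0,pad) for n in masks}
    def f(p):
        e=0
        for n,m in masks.items():
            a=R[n];s=sil(n,boxes,p,a,z);t=m[a[1]:a[3],a[0]:a[2]]
            e+=np.abs(s-t).sum()/max(s.sum(),1)
        return e
    best=None
    for _ in range(3):
        x0=p0 if best is None else best.x
        r=minimize(f,x0,method="Nelder-Mead",options=dict(initial_simplex=[x0]+[np.add(x0,d) for d in([.012,0,0],[0,.012,0],[0,0,.2])],xatol=1e-4,fatol=1e-4))
        if best is None or r.fun<best.fun:best=r
    return best.x,best.fun
def grey(img,lo=75,hi=230):
    h=cv2.cvtColor(img,cv2.COLOR_BGR2HSV).astype(float)
    return np.clip((95-h[...,1])/40,0,1)*(h[...,2]>45)
def white(img):
    h=cv2.cvtColor(img,cv2.COLOR_BGR2HSV).astype(float)
    return np.clip((90-h[...,1])/60,0,1)*(h[...,2]>100)
E
python3 - <<'E'
from fit import *
I={n:robot.read_camera(n) for n in("top","scene")}
for n,(u,v) in {"top":(162,196),"scene":(325,294)}.items(): # colour samples near upper holder
    print(n,cv2.cvtColor(I[n],cv2.COLOR_BGR2HSV)[v-12:v+13:6,u-24:u+25:6].tolist())
M={n:grey(I[n]) for n in I}
for L,p0 in((18,[.60,.32,-.25]),(40,[.60,.32,-.25]),(40,[.435,.385,-.1]),(18,[.435,.385,-.1]),(40,[.46,.22,-.5]),(18,[.46,.22,-.5])):
    print(L,*[ (x.round(4),round(e,3)) for x,e in[fit(holder(L),p0,M)]],[fit(holder(L),p0,{n:M[n]})[0].round(3).tolist() for n in M])
print("shelf",fit(SHELF,[.55,-.13,.23],{"top":white(I["top"])},1.8))
o=[]
for n in I:
    a=roi(n,0,(.53,.30),1.5);o.append(cv2.resize(I[n][a[1]:a[3],a[0]:a[2]],(400,400),interpolation=cv2.INTER_CUBIC))
cv2.imwrite("pics/c.png",np.hstack(o))
E
```

```text
top [[[71, 115, 120], [71, 116, 123], [70, 114, 121], [70, 111, 122], [70, 108, 116], [71, 115, 120], [70, 113, 122], [69, 113, 122], [70, 111, 122]], [[71, 117, 122], [71, 117, 122], [70, 116, 123], [74, 24, 116], [120, 2, 118], [150, 2, 119], [70, 71, 108], [70, 114, 121], [69, 112, 123]], [[70, 115, 122], [70, 117, 122], [70, 45, 118], [70, 10, 80], [120, 2, 108], [150, 2, 118], [70, 111, 119], [70, 114, 121], [70, 113, 124]], [[52, 19, 145], [70, 117, 120], [71, 104, 120], [0, 0, 118], [20, 6, 123], [60, 17, 59], [69, 114, 121], [70, 114, 123], [70, 113, 126]], [[43, 15, 150], [71, 116, 119], [71, 115, 120], [71, 116, 117], [70, 93, 115], [70, 68, 98], [70, 114, 123], [70, 114, 125], [70, 112, 125]]]
scene [[[71, 130, 169], [71, 131, 169], [71, 131, 169], [71, 127, 171], [120, 4, 63], [165, 8, 64], [71, 101, 166], [71, 126, 164], [71, 131, 158]], [[71, 129, 170], [71, 125, 157], [160, 7, 104], [170, 4, 174], [150, 6, 84], [165, 8, 64], [162, 8, 152], [71, 129, 168], [71, 128, 167]], [[71, 126, 170], [0, 0, 132], [156, 7, 175], [173, 6, 176], [162, 9, 147], [165, 8, 68], [130, 12,
[... 474 characters left out ...]
t(initial_simplex=[x0]+[np.add(x0,d) for d in([.012,0,0],[0,.012,0],[0,0,.2])],xatol=1e-4,fatol=1e-4))
    res = _minimize_neldermead(fun, x0, args, callback, bounds=bounds,
                               **options)
    fxcc = func(xcc)
    fx = function(np.copy(x), *(wrapper_args + args))
  File "fit.py", line 23, in f
    a=R[n];s=sil(n,boxes,p,a,z);t=m[a[1]:a[3],a[0]:a[2]]
             ~~~^^^^^^^^^^^^^^^
  File "fit.py", line 12, in sil
    q=(proj(n,w)+.5-[u0,v0])*S-.5;h=cv2.convexHull(q.astype(np.float32))
       ~~~~^^^^^
  File "h.py", line 4, in proj
    c=robot.calibration(n);M=np.linalg.inv(c["cam_to_world"]);P=np.atleast_2d(P)
ValueError: time passes only in moves, steps and waits
```

```bash
sed -i 's/^def proj/C={n:{k:np.array(v) for k,v in robot.calibration(n).items()} for n in("top","scene")}\ndef proj/; s/c=robot.calibration(n);M=/c=C[n];M=/' h.py
sed -i 's#/max(s.sum(),1)#/A[n]#; s#^    def f(p):#    A={n:sil(n,boxes,p0,R[n],z).sum() for n in masks}\n    def f(p):#' fit.py
cat > m.py <<'E'
from fit import *
I={n:robot.read_camera(n) for n in("top","scene")}
M={n:grey(I[n]) for n in I}
for L,p0 in((18,[.60,.32,-.25]),(40,[.60,.32,-.25]),(40,[.435,.385,-.1]),(18,[.435,.385,-.1]),(40,[.46,.22,-.5]),(18,[.46,.22,-.5])):
    print(L,*[ (x.round(4),round(e,3)) for x,e in[fit(holder(L),p0,M)]],[fit(holder(L),p0,{n:M[n]})[0].round(3).tolist() for n in M])
print("shelf",fit(SHELF,[.55,-.13,.23],{"top":white(I["top"])},1.8))
o=[]
for n in I:
    a=roi(n,0,(.53,.30),1.5);o.append(cv2.resize(I[n][a[1]:a[3],a[0]:a[2]],(400,400),interpolation=cv2.INTER_CUBIC))
cv2.imwrite("pics/c.png",np.hstack(o))
E
python3 m.py
```

```text
18 (array([ 0.5974,  0.3207, -0.2587]), np.float64(0.339)) [[0.597, 0.32, -0.255], [0.598, 0.322, -0.263]]
40 (array([ 0.5957,  0.3212, -0.2682]), np.float64(0.639)) [[0.596, 0.32, -0.263], [0.597, 0.322, -0.264]]
40 (array([ 0.4291,  0.3883, -0.1323]), np.float64(0.101)) [[0.428, 0.388, -0.135], [0.431, 0.389, -0.116]]
18 (array([ 0.4313,  0.3881, -0.124 ]), np.float64(0.546)) [[0.429, 0.388, -0.141], [0.432, 0.389, -0.131]]
40 (array([ 0.4487,  0.2296, -0.4436]), np.float64(0.127)) [[0.448, 0.229, -0.437], [0.449, 0.231, -0.443]]
18 (array([ 0.4492,  0.2292, -0.436 ]), np.float64(0.63)) [[0.449, 0.228, -0.431], [0.45, 0.231, -0.447]]
shelf (array([ 0.55352025, -0.11825406,  0.20936609]), np.float64(0.15559680244175528))
```

View pics/c.png

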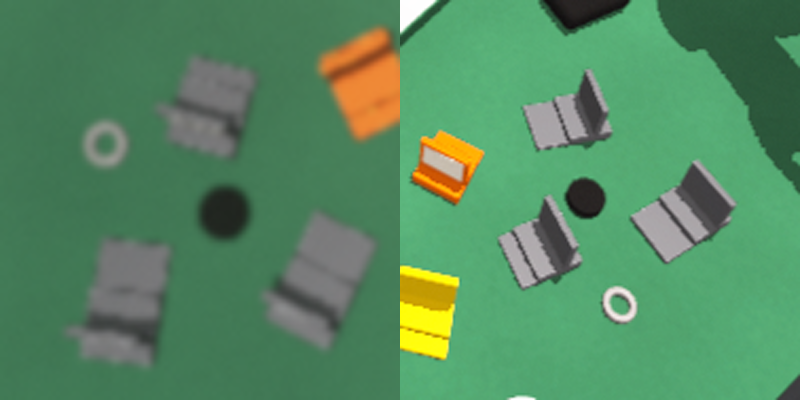

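The picture shows the upper holder (left panel, about (210,105)) has the short tongue; the other two are sound. The fits agree, at 0.34 vs 0.64 short/long for that one. I'll grip across the 60 mm width (jaws along holder y) so the gripper body stays clear of the shoe lasts.

```bash
cat > go.py <<'E'
# go.py x y z jaw : shift (tool axes) and twist to put the TCP at xyz, tool down, jaws along world angle jaw (mod pi)
import sys,numpy as np
from cell import robot
from scipy.spatial.transform import Rotation as Ro
x,y,z,j=map(float,sys.argv[1:5]);o=robot.observe();R=Ro.from_euler("xyz",o["tool_rot"])
best=min((R.inv()*Ro.from_matrix(np.c_[[0,0,-1],np.cross([np.cos(a),np.sin(a),0],[0,0,-1]),[np.cos(a),np.sin(a),0]]) for a in(j,j+np.pi)),key=lambda r:r.magnitude())
print("t",R.inv().apply(np.array([x,y,z])-o["tool_pos"]).round(4).tolist(),"w",best.as_rotvec().round(3).tolist(),"| q",o["qpos"].round(2).tolist(),"F",o["contact_force"].round(1),"open",round(o["opening"],4),"t",o["time"], "pos",o["tool_pos"].round(4))
E
python3 - <<'E'
from fit import *
I={n:robot.read_camera(n) for n in("top","scene")}
def g(n,u,v,z):
    c=C[n];d=np.linalg.inv(c["intrinsics"])@[u,v,1]*[1,-1,-1];T=c["cam_to_world"];d=T[:3,:3]@d;return (T[:3,3]+d*(z-T[2,3])/d[2]).round(3)
print("box",g("top",576*.64,369*.64,.045),"ring",g("top",213*.64,321*.64,.008))
E
python3 go.py .597 .321 .2 1.312; python3 go.py .597 .321 .045 1.312
```

```text
box [ 0.472 -0.384  0.045] ring [0.581 0.405 0.008]
t [0.0172, -0.4842, -0.0507] w [-0.023, 0.0, 0.0] | q [1.14, 0.34, 1.52, -0.0, 1.28, -0.15] F [ 1.1 -0.3  0.2] open 0.0917 t 0.5 pos [0.146  0.5043 0.2172]
t [0.1722, -0.4842, -0.0507] w [-0.023, 0.0, 0.0] | q [1.14, 0.34, 1.52, -0.0, 1.28, -0.15] F [ 1.1 -0.3  0.2] open 0.0917 t 0.5 pos [0.146  0.5043 0.2172]
```

```bash
r='{"translation":[0.017,-0.484,-0.05],"twist":[-0.023,0,0],"hand":100}'; python3 -m creep '[{"translation":[0.0,-0.24,-0.025],"twist":[-0.023,0,0],"hand":100},{"translation":[0.0,-0.24,-0.025],"twist":[-0.023,0,0],"hand":100},{"translation":[0.0,-0.24,-0.025],"twist":[-0.023,0,0],"hand":100},{"translation":[0.0,-0.24,-0.025],"twist":[-0.023,0,0],"hand":100},{"translation":[0.0,-0.24,-0.025],"twist":[-0.023,0,0],"hand":100}]'; python3 go.py .597 .321 .15 1.312
```

```text
time: 1.0
tool_pos: [0.3718, 0.4123, 0.2173]
tool_rot: [-1.104, 1.57, 0.207]
contact_force: [-0.4, 0.9, 0.4]
opening: 0.0921
t [0.0674, -0.241, -0.0304] w [-0.001, 0.0, 0.001] | q [0.7, 0.4, 1.44, -0.0, 1.3, -0.61] F [-0.4  0.9  0.4] open 0.0921 t 1.0 pos [0.3718 0.4123 0.2173]
```

```bash
python3 -m creep '[{"translation":[0.067,-0.241,-0.03],"twist":[0,0,0],"hand":100},{"translation":[0.067,-0.241,-0.03],"twist":[0,0,0],"hand":100},{"translation":[0.067,-0.241,-0.03],"twist":[0,0,0],"hand":100},{"translation":[0.067,-0.241,-0.03],"twist":[0,0,0],"hand":100},{"translation":[0.067,-0.241,-0.03],"twist":[0,0,0],"hand":100}]'; python3 go.py .597 .321 .04 1.312
```

```text
time: 1.5
tool_pos: [0.5949, 0.3219, 0.151]
tool_rot: [-0.873, 1.57, 0.438]
contact_force: [1.0, 0.9, 0.5]
opening: 0.0921
t [0.111, -0.0023, -0.0004] w [-0.001, 0.0, 0.0] | q [0.38, 0.67, 1.15, 0.0, 1.32, -0.93] F [1.  0.9 0.5] open 0.0921 t 1.5 pos [0.5949 0.3219 0.151 ]
```

```bash
python3 -m creep '[{"translation":[0.06,-0.002,0],"twist":[0,0,0],"hand":100},{"translation":[0.111,-0.002,0],"twist":[0,0,0],"hand":100},{"translation":[0.111,-0.002,0],"twist":[0,0,0],"hand":100},{"translation":[0.111,-0.002,0],"twist":[0,0,0],"hand":100},{"translation":[0.111,-0.002,0],"twist":[0,0,0],"hand":100}]' 25
python3 -m creep '[{"translation":[0,0,0],"twist":[0,0,0],"hand":50},{"translation":[0,0,0],"twist":[0,0,0],"hand":50},{"translation":[0,0,0],"twist":[0,0,0],"hand":50},{"translation":[0,0,0],"twist":[0,0,0],"hand":50},{"translation":[0,0,0],"twist":[0,0,0],"hand":50}]' 25
```

```text
time: 2.0
tool_pos: [0.5981, 0.3224, 0.0426]
tool_rot: [-0.92, 1.566, 0.391]
contact_force: [0.1, 0.5, 1.6]
opening: 0.0918
time: 2.5
tool_pos: [0.5981, 0.3224, 0.0431]
tool_rot: [-0.944, 1.566, 0.367]
contact_force: [-1.8, -0.6, 2.8]
opening: 0.0592
```

```bash
python3 -m creep '[{"translation":[-0.05,0,0],"twist":[0,0,0],"hand":50},{"translation":[-0.1,0,0],"twist":[0,0,0],"hand":50},{"translation":[-0.12,0,0],"twist":[0,0,0],"hand":50},{"translation":[-0.12,0,0],"twist":[0,0,0],"hand":50}]' 25
python3 - <<'E'
from h import *
cv2.imwrite("pics/d.png",cv2.resize(robot.read_camera("scene"),(640,480)))
E
python3 go.py .53 -.05 .22 1.312;python3 go.py .475 -.384 .22 1.39
```

```text
time: 2.9
tool_pos: [0.5995, 0.323, 0.1676]
tool_rot: [-0.933, 1.558, 0.379]
contact_force: [0.1, 0.4, -1.1]
opening: 0.0595
t [-0.0571, -0.0299, -0.3772] w [-0.0, 0.005, 0.006] | q [0.38, 0.67, 1.13, -0.0, 1.34, -0.93] F [-0.9  0.2 -2.2] open 0.0593 t 2.95 pos [0.5981 0.3225 0.1644]
t [-0.0584, -0.0623, -0.7142] w [-0.078, 0.004, 0.006] | q [0.38, 0.67, 1.13, -0.0, 1.34, -0.93] F [-0.9  0.2 -2.2] open 0.0593 t 2.95 pos [0.5981 0.3225 0.1644]
```

View pics/d.png

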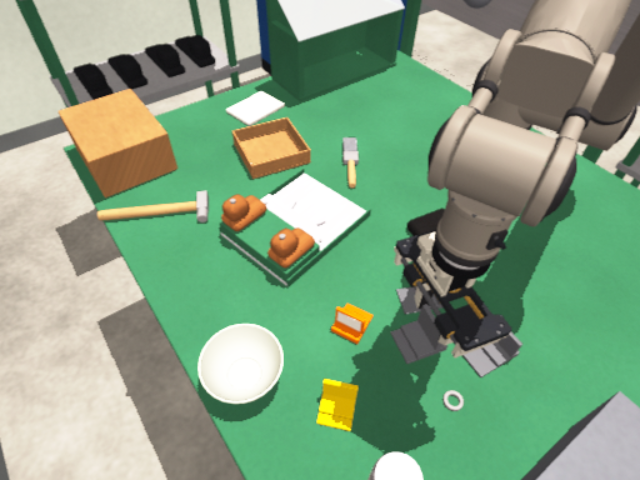

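The short holder is held (grey piece at about (418,335)) and everything else is in place. Carrying it to the box.

```bash
python3 -m creep '[{"translation":[-0.05,-0.002,-0.02],"twist":[0,0,0],"hand":50},{"translation":[-0.057,-0.01,-0.1],"twist":[0,0,0],"hand":50},{"translation":[-0.057,-0.02,-0.19],"twist":[0,0,0],"hand":50},{"translation":[-0.057,-0.02,-0.19],"twist":[0,0,0],"hand":50},{"translation":[-0.057,-0.02,-0.19],"twist":[0,0,0],"hand":50}]'
python3 -m creep '[{"translation":[0,-0.02,-0.24],"twist":[-0.03,0,0],"hand":50},{"translation":[0,-0.02,-0.24],"twist":[-0.03,0,0],"hand":50},{"translation":[0,-0.02,-0.24],"twist":[-0.03,0,0],"hand":50},{"translation":[0,-0.02,-0.24],"twist":[-0.03,0,0],"hand":50},{"translation":[0,-0.02,-0.24],"twist":[-0.03,0,0],"hand":50}]'
python3 go.py .475 -.384 .22 1.39
```

```text
time: 3.45
tool_pos: [0.5666, 0.1298, 0.2184]
tool_rot: [-0.841, 1.568, 0.468]
contact_force: [0.1, 0.8, -1.3]
opening: 0.0593
time: 3.95
tool_pos: [0.522, -0.109, 0.2156]
tool_rot: [0.821, 1.568, 2.16]
contact_force: [0.2, 0.5, -0.6]
opening: 0.0595
t [-0.0051, -0.0175, -0.2784] w [-0.051, 0.002, -0.002] | q [-0.35, 0.36, 1.5, 0.0, 1.28, -1.69] F [ 0.2  0.5 -0.6] open 0.0595 t 3.95 pos [ 0.522  -0.109   0.2156]
```

```bash
python3 -m creep '[{"translation":[-0.005,-0.03,-0.278],"twist":[-0.05,0,0],"hand":50},{"translation":[-0.005,-0.03,-0.278],"twist":[-0.05,0,0],"hand":50},{"translation":[-0.005,-0.03,-0.278],"twist":[-0.05,0,0],"hand":50},{"translation":[-0.005,-0.03,-0.278],"twist":[-0.05,0,0],"hand":50},{"translation":[-0.005,-0.03,-0.278],"twist":[-0.05,0,0],"hand":50}]'
python3 -m creep '[{"translation":[0,0,-0.03],"twist":[0,0,0],"hand":50},{"translation":[0,0,-0.03],"twist":[0,0,0],"hand":50}]'
python3 go.py .462 -.384 .052 1.39
python3 - <<'E'
from h import *
cv2.imwrite("pics/e.png",cv2.resize(robot.read_camera("top")[150:384,150:470],(640,468),interpolation=cv2.INTER_CUBIC))
E
```

```text
time: 4.45
tool_pos: [0.49, -0.3564, 0.217]
tool_rot: [0.879, 1.563, 2.268]
contact_force: [0.6, 0.5, -1.0]
opening: 0.0593
time: 4.65
tool_pos: [0.482, -0.3894, 0.2129]
tool_rot: [1.009, 1.558, 2.393]
contact_force: [-0.1, 0.2, -0.7]
opening: 0.0592
t [0.1611, 0.0189, 0.0005] w [-0.007, 0.007, -0.011] | q [-0.8, 0.53, 1.24, -0.0, 1.39, -2.19] F [-0.1  0.2 -0.7] open 0.0592 t 4.65 pos [ 0.482  -0.3894  0.2129]
```

View pics/e.png

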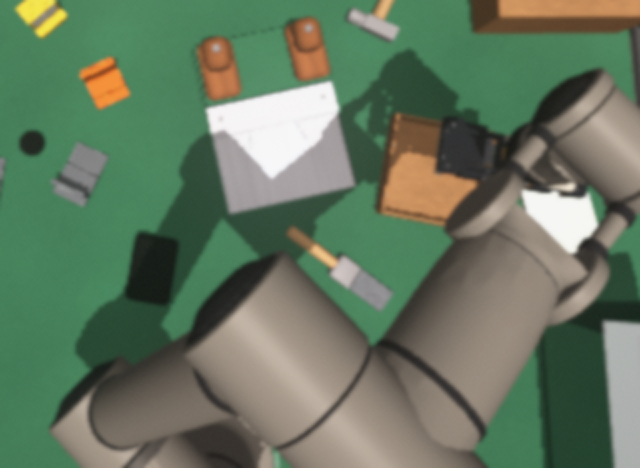

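Gripper hangs over the box (380–485 px, apparent offset is height parallax). Lowering.

```bash
python3 -m creep '[{"translation":[0.04,0.019,0],"twist":[0,0,0],"hand":50},{"translation":[0.08,0.019,0],"twist":[0,0,0],"hand":50},{"translation":[0.12,0.019,0],"twist":[0,0,0],"hand":50},{"translation":[0.15,0.019,0],"twist":[0,0,0],"hand":50},{"translation":[0.16,0.019,0],"twist":[0,0,0],"hand":50}]'
python3 -m creep '[{"translation":[0.0,0,0],"twist":[0,0,0],"hand":50},{"translation":[0,0,0],"twist":[0,0,0],"hand":50}]'
```

```text
time: 5.2
tool_pos: [0.461, -0.3782, 0.0492]
tool_rot: [0.909, 1.549, 2.295]
contact_force: [-1.0, 0.5, 0.4]
opening: 0.0593
time: 5.4
tool_pos: [0.4616, -0.3778, 0.0499]
tool_rot: [0.898, 1.549, 2.285]
contact_force: [0.3, 0.3, 0.1]
opening: 0.0592
```

```bash
python3 -m creep '[{"translation":[0.0,0,0],"twist":[0,0,0],"hand":100},{"translation":[0,0,0],"twist":[0,0,0],"hand":100},{"translation":[0,0,0],"twist":[0,0,0],"hand":100},{"translation":[0,0,0],"twist":[0,0,0],"hand":100},{"translation":[0,0,0],"twist":[0,0,0],"hand":100}]'
python3 -m creep '[{"translation":[-0.05,0,0],"twist":[0,0,0],"hand":100},{"translation":[-0.1,0,0],"twist":[0,0,0],"hand":100},{"translation":[-0.15,0,0],"twist":[0,0,0],"hand":100},{"translation":[-0.17,0,0],"twist":[0,0,0],"hand":100},{"translation":[-0.17,0,0],"twist":[0,0,0],"hand":100}]'
python3 go.py .4485 .23 .20 1.129
```

```text
time: 5.9
tool_pos: [0.4616, -0.3778, 0.0502]
tool_rot: [0.896, 1.55, 2.283]
contact_force: [-0.3, -0.8, -0.4]
opening: 0.0911
time: 6.4
tool_pos: [0.4652, -0.3819, 0.2244]
tool_rot: [0.869, 1.558, 2.256]
contact_force: [-0.2, -0.7, 0.8]
opening: 0.0916
t [0.0307, 0.128, 0.5983] w [0.258, 0.007, -0.011] | q [-0.82, 0.49, 1.27, 0.0, 1.39, -2.2] F [-0.2 -0.7  0.8] open 0.0916 t 6.4 pos [ 0.4652 -0.3819  0.2244]
```

```bash
python3 -m creep '[{"translation":[0,0.05,0.25],"twist":[0.1,0,0],"hand":100},{"translation":[0,0.05,0.25],"twist":[0.1,0,0],"hand":100},{"translation":[0,0.05,0.25],"twist":[0.1,0,0],"hand":100},{"translation":[0,0.05,0.25],"twist":[0.1,0,0],"hand":100},{"translation":[0,0.05,0.25],"twist":[0.1,0,0],"hand":100}]'
python3 go.py .4485 .23 .20 1.129
python3 - <<'E'
from fit import *
I={"scene":robot.read_camera("scene")}
cv2.imwrite("pics/f.png",cv2.resize(I["scene"][60:260,140:400],(780,600),interpolation=cv2.INTER_CUBIC))
E
```

```text
time: 6.9
tool_pos: [0.4606, -0.1285, 0.2254]
tool_rot: [1.031, 1.555, 2.317]
contact_force: [0.5, -0.3, -0.0]
opening: 0.0917
t [0.0297, 0.1119, 0.3405] w [0.157, 0.007, -0.014] | q [-0.44, 0.26, 1.62, 0.01, 1.28, -1.72] F [ 0.5 -0.3 -0. ] open 0.0917 t 6.9 pos [ 0.4606 -0.1285  0.2254]
```

View pics/f.png

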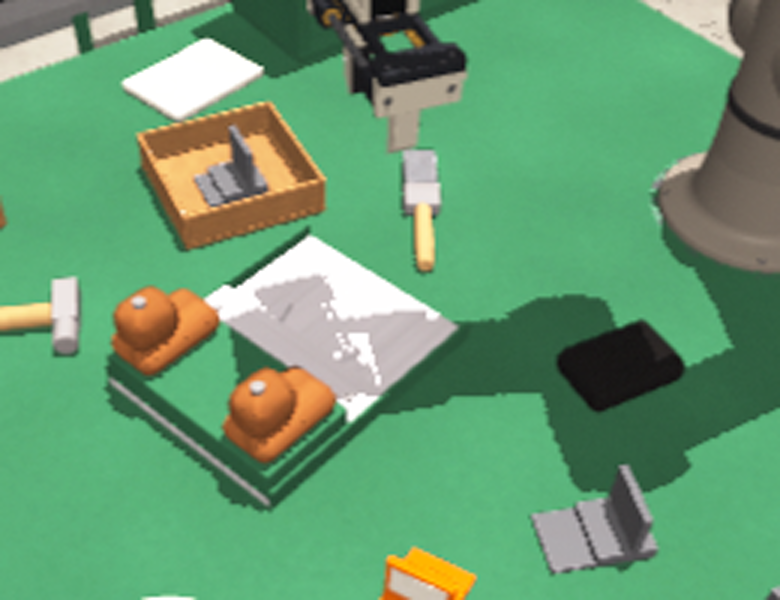

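The short holder stands in the box at (232,170), let go. Going to the sound holder at (600,520).

```bash
python3 -m creep '[{"translation":[0.01,0.05,0.2],"twist":[0.15,0,0],"hand":100},{"translation":[0.01,0.05,0.2],"twist":[0.15,0,0],"hand":100},{"translation":[0.02,0.11,0.34],"twist":[0.157,0.007,-0.014],"hand":100},{"translation":[0.02,0.11,0.34],"twist":[0.157,0.007,-0.014],"hand":100},{"translation":[0.02,0.11,0.34],"twist":[0.157,0.007,-0.014],"hand":100}]'
python3 -m creep '[{"translation":[0,0,0.12],"twist":[0,0,0],"hand":100},{"translation":[0,0,0.12],"twist":[0,0,0],"hand":100},{"translation":[0,0,0.12],"twist":[0,0,0],"hand":100}]'
python3 go.py .4485 .23 .12 1.129
```

```text
time: 7.45
tool_pos: [0.4544, 0.1162, 0.2156]
tool_rot: [1.002, 1.566, 2.135]
contact_force: [1.6, -0.5, -0.0]
opening: 0.0918
time: 7.75
tool_pos: [0.5055, 0.2282, 0.2141]
tool_rot: [1.224, 1.564, 2.359]
contact_force: [-0.6, -0.0, 0.2]
opening: 0.0919
t [0.0943, 0.0518, -0.0226] w [0.007, 0.002, -0.006] | q [0.28, 0.4, 1.44, 0.01, 1.3, -0.85] F [-0.6 -0.   0.2] open 0.0919 t 7.75 pos [0.5055 0.2282 0.2141]
```

```bash
python3 -m creep '[{"translation":[0.04,0.052,-0.023],"twist":[0.007,0.002,-0.006],"hand":100},{"translation":[0.094,0.052,-0.023],"twist":[0.007,0.002,-0.006],"hand":100},{"translation":[0.094,0.052,-0.023],"twist":[0.007,0.002,-0.006],"hand":100},{"translation":[0.094,0.052,-0.023],"twist":[0.007,0.002,-0.006],"hand":100}]'
python3 go.py .4485 .23 .040 1.129
```

```text
time: 8.15
tool_pos: [0.445, 0.2288, 0.1167]
tool_rot: [2.315, 1.562, -2.839]
contact_force: [0.2, 0.1, 0.3]
opening: 0.0919
t [0.0766, -0.0032, 0.003] w [0.0, -0.006, -0.006] | q [0.32, 0.41, 1.73, 0.0, 1.01, -0.81] F [0.2 0.1 0.3] open 0.0919 t 8.15 pos [0.445  0.2288 0.1167]
```

```bash
python3 -m creep '[{"translation":[0.04,-0.003,0.002],"twist":[0,-0.006,-0.006],"hand":100},{"translation":[0.077,-0.003,0.002],"twist":[0,-0.006,-0.006],"hand":100},{"translation":[0.077,-0.003,0.002],"twist":[0,-0.006,-0.006],"hand":100},{"translation":[0.077,-0.003,0.002],"twist":[0,-0.006,-0.006],"hand":100}]'
python3 go.py .4485 .23 .040 1.129
```

```text
time: 8.55
tool_pos: [0.4487, 0.2291, 0.0404]
tool_rot: [0.673, 1.57, 1.802]
contact_force: [0.7, 0.2, 0.6]
opening: 0.0919
t [0.0004, 0.0006, 0.0007] w [-0.0, 0.0, -0.0] | q [0.32, 0.52, 1.8, 0.0, 0.82, -0.81] F [0.7 0.2 0.6] open 0.0919 t 8.55 pos [0.4487 0.2291 0.0404]
```

```bash
python3 -m creep '[{"translation":[0,0,0],"twist":[0,0,0],"hand":50},{"translation":[0,0,0],"twist":[0,0,0],"hand":50},{"translation":[0,0,0],"twist":[0,0,0],"hand":50},{"translation":[0,0,0],"twist":[0,0,0],"hand":50},{"translation":[0,0,0],"twist":[0,0,0],"hand":50}]' 40
python3 -m creep '[{"translation":[-0.04,0,0],"twist":[0,0,0],"hand":50},{"translation":[-0.08,0,0],"twist":[0,0,0],"hand":50},{"translation":[-0.12,0,0],"twist":[0,0,0],"hand":50},{"translation":[-0.12,0,0],"twist":[0,0,0],"hand":50}]'
python3 go.py .449 -.138 .16 1.78
```

```text
time: 9.05
tool_pos: [0.449, 0.2292, 0.041]
tool_rot: [-0.493, 1.57, 0.636]
contact_force: [-1.3, -0.2, 4.1]
opening: 0.059
time: 9.45
tool_pos: [0.4517, 0.2302, 0.1662]
tool_rot: [-0.774, 1.56, 0.355]
contact_force: [1.2, 0.1, -1.1]
opening: 0.0592
t [0.0047, -0.1549, -0.3341] w [-0.651, 0.005, 0.01] | q [0.32, 0.35, 1.66, 0.0, 1.12, -0.81] F [ 1.2  0.1 -1.1] open 0.0592 t 9.45 pos [0.4517 0.2302 0.1662]
```

```bash
python3 -m creep '[{"translation":[0,-0.02,-0.05],"twist":[-0.13,0.005,0.01],"hand":50},{"translation":[0,-0.045,-0.1],"twist":[-0.26,0.005,0.01],"hand":50},{"translation":[0,-0.07,-0.15],"twist":[-0.39,0.005,0.01],"hand":50},{"translation":[0,-0.09,-0.195],"twist":[-0.52,0.005,0.01],"hand":50},{"translation":[0,-0.112,-0.24],"twist":[-0.65,0.005,0.01],"hand":50}]'
python3 go.py .449 -.138 .16 1.78
```

```text
time: 9.95
tool_pos: [0.45, 0.0056, 0.1646]
tool_rot: [0.962, 1.57, 2.721]
contact_force: [-0.4, 0.0, -1.2]
opening: 0.059
t [0.0046, 0.0279, -0.1409] w [-0.02, 0.001, -0.001] | q [-0.16, 0.26, 1.8, 0.0, 1.08, -1.92] F [-0.4  0.  -1.2] open 0.059 t 9.95 pos [0.45   0.0056 0.1646]
```

```bash
python3 -m creep '[{"translation":[0,0.028,-0.141],"twist":[-0.02,0,0],"hand":50},{"translation":[0,0.028,-0.141],"twist":[-0.02,0,0],"hand":50},{"translation":[0,0.028,-0.141],"twist":[-0.02,0,0],"hand":50},{"translation":[0,0.028,-0.141],"twist":[-0.02,0,0],"hand":50},{"translation":[0,0.028,-0.141],"twist":[-0.02,0,0],"hand":50}]'
python3 go.py .449 -.138 .075 1.78
python3 - <<'E'
from fit import *
I={n:robot.read_camera(n) for n in("top","scene")}
o=robot.observe();z=o["tool_pos"][2]-.0404
print(z)
cv2.imwrite("pics/g.png",np.hstack([rect("top",.39,.62,-.23,.0,.01,1700,I["top"]),rect("scene",.39,.62,-.23,.0,.01,1700,I["scene"])]))
E
```

```text
time: 10.45
tool_pos: [0.4482, -0.1386, 0.1637]
tool_rot: [0.808, 1.568, 2.585]
contact_force: [0.5, 1.4, -0.4]
opening: 0.059
t [0.0887, -0.0011, 0.0003] w [-0.003, 0.002, -0.002] | q [-0.46, 0.3, 1.75, 0.0, 1.1, -2.24] F [ 0.5  1.4 -0.4] open 0.059 t 10.45 pos [ 0.4482 -0.1386  0.1637]
0.12359699564166626
```

View pics/g.png

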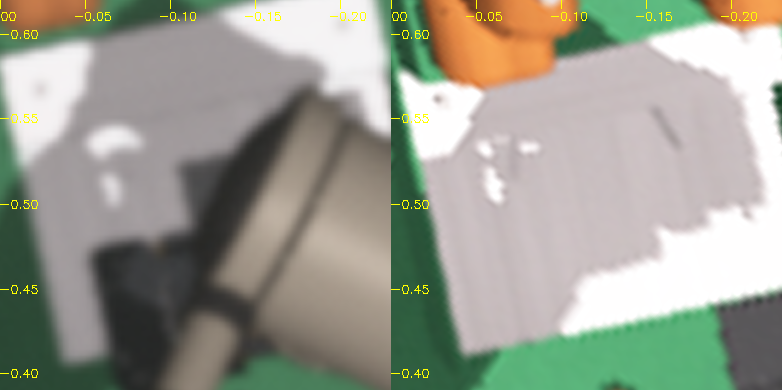

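Gripper is above the ledge. The two cameras disagree by about 7 mm on the ledge corner, so I'll lower near the ledge and compare tongue and rails in the same image.

```bash
python3 -m creep '[{"translation":[0.04,0.004,0],"twist":[0,0,0],"hand":50},{"translation":[0.08,0.004,0],"twist":[0,0,0],"hand":50},{"translation":[0.11,0.004,0],"twist":[0,0,0],"hand":50},{"translation":[0.11,0.004,0],"twist":[0,0,0],"hand":50}]'
python3 go.py .449 -.138 .0485 1.78
python3 - <<'E'
from fit import *
I={n:robot.read_camera(n) for n in("top","scene")}
cv2.imwrite("pics/h.png",np.hstack([rect("top",.39,.62,-.23,.0,.014,1700,I["top"]),rect("scene",.39,.62,-.23,.0,.014,1700,I["scene"])]))
E
```

```text
time: 10.95
tool_pos: [0.442, -0.1349, 0.0511]
tool_rot: [0.849, 1.56, 2.632]
contact_force: [-0.5, 0.6, -0.7]
opening: 0.0594
t [0.0025, -0.0062, -0.0045] w [0.003, 0.007, -0.008] | q [-0.46, 0.45, 1.9, 0.0, 0.8, -2.25] F [-0.5  0.6 -0.7] open 0.0594 t 10.95 pos [ 0.442  -0.1349  0.0511]
```

View pics/h.png

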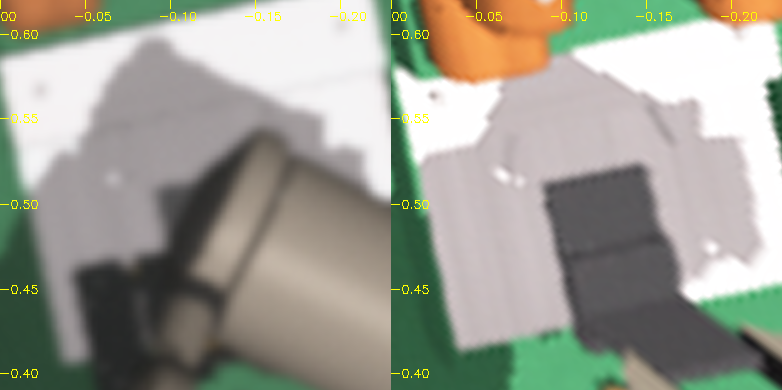

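Right panel shows the tongue tip at (545–646, 165–183) with the ledge around it. I'll measure the ledge front corners in the unshadowed first scene picture.

```bash
python3 - <<'E'
from fit import *
im={n:cv2.resize(cv2.imread(f"pics/{n}0.png"),(512,384),interpolation=cv2.INTER_AREA) for n in("top","scene")}
def P(n,uv,z):
    c=C[n];d=np.linalg.inv(c["intrinsics"])@[*uv,1]*[1,-1,-1];T=c["cam_to_world"];d=T[:3,:3]@d;return T[:3,3]+d*(z-T[2,3])/d[2]
p=np.array([.5535,-.118,.209])
def W(p,x,y): c,s=np.cos(p[2]),np.sin(p[2]);return np.array([p[0]+c*x-s*y,p[1]+s*x+c*y])
# edge points: sample across ledge outline edges in each camera, find half-level of whiteness, move pose to fit
def edges(n,p,lines,z=.008):
    out=[];w=white(im[n]).astype(np.float32)
    for (a,b,nr) in lines:
        for t in np.linspace(.08,.92,25):
            q=np.array(a)*(1-t)+np.array(b)*t;d=np.arange(-.014,.0141,.0005)
            pts=np.array([[*W(p,*(q+np.array(nr)*k)),z] for k in d]);uv=proj(n,pts).astype(np.float32)
            v=cv2.remap(w,uv[:,0].reshape(1,-1),uv[:,1].reshape(1,-1),cv2.INTER_LINEAR)[0]
            k=np.where((v[:-1]>=.5)&(v[1:]<.5))[0]
            if len(k)==1: out.append((nr,t,d[k[0]]))
    return out
L=[([-.13,-.11],[-.13,.11],(-1,0)),([-.13,.11],[-.0,.11],(0,1)),([-.13,-.11],[0,-.11],(0,-1))]
for n in im:
    for l in L:
        e=edges(n,p,[l]);e=np.array([(t,d) for _,t,d in e])
        if len(e)>3:
            m,c=np.polyfit(e[:,0],e[:,1],1);print(n,l[2],len(e),"off mid %.4f slope %.4f std %.4f"%(np.median(e[:,1]),m,np.std(e[:,1]-m*e[:,0]-c)))
E
python3 go.py .442 -.1349 .0485 1.78
```

```text
top (-1, 0) 25 off mid 0.0015 slope 0.0009 std 0.0002
top (0, 1) 25 off mid 0.0030 slope 0.0007 std 0.0002
top (0, -1) 25 off mid 0.0050 slope -0.0009 std 0.0002
scene (-1, 0) 25 off mid -0.0030 slope 0.0008 std 0.0005
scene (0, 1) 25 off mid -0.0045 slope 0.0002 std 0.0005
scene (0, -1) 25 off mid 0.0000 slope -0.0012 std 0.0005
t [0.0059, 0.0022, 0.0022] w [0.002, 0.002, -0.002] | q [-0.46, 0.45, 1.89, 0.0, 0.81, -2.25] F [ 0.2  0.5 -0.5] open 0.0594 t 11.05 pos [ 0.4446 -0.1366  0.0544]
```

```bash
python3 go.py .4522 -.1417 .0515 1.785; python3 go.py .4522 -.1417 .0485 1.785
```

```text
t [0.0029, -0.0064, -0.0066] w [-0.003, 0.002, -0.002] | q [-0.46, 0.45, 1.89, 0.0, 0.81, -2.25] F [ 0.2  0.5 -0.5] open 0.0594 t 11.05 pos [ 0.4446 -0.1366  0.0544]
t [0.0059, -0.0064, -0.0066] w [-0.003, 0.002, -0.002] | q [-0.46, 0.45, 1.89, 0.0, 0.81, -2.25] F [ 0.2  0.5 -0.5] open 0.0594 t 11.05 pos [ 0.4446 -0.1366  0.0544]
```

```bash
python3 -m creep '[{"translation":[0.001,-0.006,-0.007],"twist":[-0.003,0.002,-0.002],"hand":50},{"translation":[0.003,-0.006,-0.007],"twist":[-0.003,0.002,-0.002],"hand":50},{"translation":[0.005,-0.006,-0.007],"twist":[-0.003,0.002,-0.002],"hand":50},{"translation":[0.006,-0.006,-0.007],"twist":[-0.003,0.002,-0.002],"hand":50}]'
python3 go.py .4522 -.1417 .0485 1.785
```

```text
time: 11.45
tool_pos: [0.452, -0.1422, 0.0487]
tool_rot: [-0.387, 1.571, 1.398]
contact_force: [-0.5, -0.0, -1.0]
opening: 0.0589
t [0.0002, -0.0003, 0.0005] w [0.0, 0.0, 0.0] | q [-0.47, 0.47, 1.88, 0.0, 0.8, -2.25] F [-0.5 -0.  -1. ] open 0.0589 t 11.45 pos [ 0.452  -0.1422  0.0487]
```

```bash
python3 -m creep '[{"translation":[0.001,0,0],"twist":[0,0,0],"hand":50},{"translation":[0.0015,0,0],"twist":[0,0,0],"hand":50},{"translation":[0.0015,0,0],"twist":[0,0,0],"hand":50}]'
python3 go.py .4815 -.1353 .048 1.785
```

```text
time: 11.75
tool_pos: [0.4519, -0.1423, 0.0482]
tool_rot: [-2.121, 1.57, -0.336]
contact_force: [-3.3, 0.2, 10.1]
opening: 0.0593
t [0.0002, -0.0304, 0.0006] w [-0.0, -0.0, 0.0] | q [-0.47, 0.47, 1.88, 0.0, 0.8, -2.25] F [-3.3  0.2 10.1] open 0.0593 t 11.75 pos [ 0.4519 -0.1423  0.0482]
```

```bash
python3 -m creep '[{"translation":[-0.0005,-0.01,0],"twist":[0,0,0],"hand":50},{"translation":[-0.0005,-0.02,0],"twist":[0,0,0],"hand":50},{"translation":[-0.0005,-0.03,0],"twist":[0,0,0],"hand":50},{"translation":[-0.0005,-0.03,0],"twist":[0,0,0],"hand":50}]'
python3 go.py .5206 -.1268 .048 1.785
```

```text
time: 12.15
tool_pos: [0.4828, -0.1358, 0.0486]
tool_rot: [-2.089, 1.569, -0.303]
contact_force: [0.0, -0.6, -0.6]
opening: 0.0589
t [0.0006, -0.0388, 0.0007] w [0.001, -0.001, 0.001] | q [-0.43, 0.51, 1.8, 0.0, 0.83, -2.21] F [ 0.  -0.6 -0.6] open 0.0589 t 12.15 pos [ 0.4828 -0.1358  0.0486]
```

```bash
python3 -m creep '[{"translation":[0,-0.005,0.0005],"twist":[0,0,0],"hand":50},{"translation":[0,-0.01,0.0005],"twist":[0,0,0],"hand":50},{"translation":[0,-0.015,0.0005],"twist":[0,0,0],"hand":50},{"translation":[0,-0.02,0.0005],"twist":[0,0,0],"hand":50},{"translation":[0,-0.02,0.0005],"twist":[0,0,0],"hand":50}]'
python3 go.py .5206 -.1268 .048 1.785
```

```text
time: 12.65
tool_pos: [0.503, -0.1309, 0.0485]
tool_rot: [-2.067, 1.569, -0.281]
contact_force: [-0.9, -0.7, -0.9]
opening: 0.059
t [0.0006, -0.0181, 0.0003] w [0.001, -0.001, 0.002] | q [-0.4, 0.53, 1.75, 0.0, 0.86, -2.19] F [-0.9 -0.7 -0.9] open 0.059 t 12.65 pos [ 0.503  -0.1309  0.0485]
```

The tongue is inside the pocket with no contact forces. Pushing on to the spring.

```bash
python3 -m creep '[{"translation":[0,-0.004,0],"twist":[0,0,0],"hand":50},{"translation":[0,-0.008,0],"twist":[0,0,0],"hand":50},{"translation":[0,-0.012,0],"twist":[0,0,0],"hand":50},{"translation":[0,-0.012,0],"twist":[0,0,0],"hand":50}]'
python3 go.py .5206 -.1268 .048 1.785
python3 -m creep '[{"translation":[0,-0.003,0],"twist":[0,0,0],"hand":50},{"translation":[0,-0.005,0],"twist":[0,0,0],"hand":50},{"translation":[0,-0.005,0],"twist":[0,0,0],"hand":50}]'
python3 go.py .5206 -.1268 .048 1.785
```

```text
time: 13.05
tool_pos: [0.5145, -0.1284, 0.0486]
tool_rot: [-2.306, 1.57, -0.52]
contact_force: [-2.9, -1.7, 0.5]
opening: 0.0594
t [0.0006, -0.0063, 0.0003] w [0.001, -0.001, 0.001] | q [-0.39, 0.55, 1.72, -0.0, 0.87, -2.18] F [-2.9 -1.7  0.5] open 0.0594 t 13.05 pos [ 0.5145 -0.1284  0.0486]
time: 13.35
tool_pos: [0.5184, -0.1276, 0.0486]
tool_rot: [1.96, 1.569, -2.536]
contact_force: [-6.1, -2.8, 2.8]
opening: 0.0591
t [0.0006, -0.0023, 0.0003] w [0.001, -0.001, -0.001] | q [-0.38, 0.55, 1.71, -0.0, 0.88, -2.17] F [-6.1 -2.8  2.8] open 0.0591 t 13.35 pos [ 0.5184 -0.1276  0.0486]
```

```bash
python3 -m creep '[{"translation":[0,-0.003,0],"twist":[0,0,0],"hand":50},{"translation":[0,-0.004,0],"twist":[0,0,0],"hand":50},{"translation":[0,-0.004,0],"twist":[0,0,0],"hand":50}]'
python3 go.py .5206 -.1268 .048 1.785
python3 -m creep '[{"translation":[0,-0.003,0],"twist":[0,0,0],"hand":50},{"translation":[0,-0.003,0],"twist":[0,0,0],"hand":50},{"translation":[0,-0.003,0],"twist":[0,0,0],"hand":50}]'
python3 go.py .5206 -.1268 .048 1.785
```

```text
time: 13.65
tool_pos: [0.5208, -0.1271, 0.0487]
tool_rot: [1.589, 1.567, -2.907]
contact_force: [-7.1, -2.5, 5.2]
opening: 0.0589
t [0.0007, 0.0002, 0.0003] w [0.002, -0.0, -0.004] | q [-0.38, 0.56, 1.7, -0.0, 0.89, -2.17] F [-7.1 -2.5  5.2] open 0.0589 t 13.65 pos [ 0.5208 -0.1271  0.0487]
time: 13.95
tool_pos: [0.5221, -0.1268, 0.0487]
tool_rot: [1.515, 1.563, -2.982]
contact_force: [-8.5, -2.8, 5.4]
opening: 0.0592
t [0.0007, 0.0015, 0.0003] w [0.002, 0.0, -0.008] | q [-0.38, 0.56, 1.69, -0.0, 0.89, -2.16] F [-8.5 -2.8  5.4] open 0.0592 t 13.95 pos [ 0.5221 -0.1268  0.0487]
```

```bash
python3 -m creep '[{"translation":[0,-0.004,0],"twist":[0,0,0],"hand":50},{"translation":[0,-0.004,0],"twist":[0,0,0],"hand":50},{"translation":[0,-0.004,0],"twist":[0,0,0],"hand":50}]' 58
python3 go.py .5206 -.1268 .048 1.785
python3 -m creep '[{"translation":[0,-0.004,0],"twist":[0,0,0],"hand":50},{"translation":[0,-0.004,0],"twist":[0,0,0],"hand":50},{"translation":[0,-0.004,0],"twist":[0,0,0],"hand":50}]'
python3 go.py .5206 -.1268 .048 1.785
python3 - <<'E'
from fit import *
cv2.imwrite("pics/i.png",cv2.resize(robot.read_camera("scene")[120:220,190:320],(780,600),interpolation=cv2.INTER_CUBIC))
E
```

```text
time: 14.25
tool_pos: [0.5225, -0.1267, 0.0487]
tool_rot: [1.46, 1.556, -3.036]
contact_force: [-15.4, -6.3, 10.4]
opening: 0.0589
t [0.0008, 0.0018, 0.0003] w [0.002, 0.002, -0.015] | q [-0.38, 0.56, 1.69, -0.01, 0.91, -2.16] F [-15.4  -6.3  10.4] open 0.0589 t 14.25 pos [ 0.5225 -0.1267  0.0487]
time: 14.55
tool_pos: [0.5224, -0.1267, 0.0488]
tool_rot: [1.443, 1.548, -3.054]
contact_force: [-16.6, -7.2, 11.4]
opening: 0.0586
t [0.0008, 0.0018, 0.0003] w [0.002, 0.003, -0.023] | q [-0.37, 0.57, 1.68, -0.01, 0.92, -2.15] F [-16.6  -7.2  11.4] open 0.0586 t 14.55 pos [ 0.5224 -0.1267  0.0488]
```

View pics/i.png

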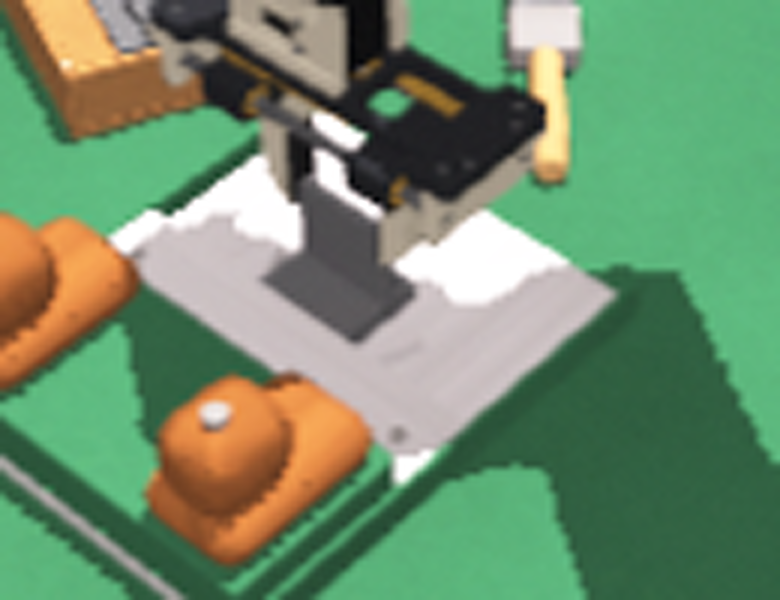

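The foot is flat and the tongue is fully hidden under the lip (front edge (265,280)–(355,342)). The TCP stopped moving at 17–18 N, above the 7.2 N spring force, after about 10 mm of spring travel, so the step is on the lip. I'll hold once more, check that it's stationary, then hand in.

```bash
python3 -m creep '[{"translation":[0,-0.004,0],"twist":[0,0,-0.01],"hand":50},{"translation":[0,-0.004,0],"twist":[0,0,-0.01],"hand":50},{"translation":[0,-0.004,0],"twist":[0,0,-0.01],"hand":50},{"translation":[0,-0.004,0],"twist":[0,0,-0.01],"hand":50},{"translation":[0,-0.004,0],"twist":[0,0,-0.01],"hand":50}]'
python3 go.py .5206 -.1268 .048 1.785
python3 - <<'E'
from fit import *
M={"scene":grey(robot.read_camera("scene"))}
print("spare",fit(holder(40),[.4291,.3883,-.1323],M))
t=robot.observe();print(t["time"],t["contact_force"].round(1),t["tool_pos"].round(4),t["opening"])
E
```

```text
time: 15.1
tool_pos: [0.5225, -0.1267, 0.0488]
tool_rot: [1.37, 1.55, -3.126]
contact_force: [-15.8, -6.6, 11.3]
opening: 0.0589
t [0.0009, 0.0019, 0.0004] w [0.002, 0.004, -0.02] | q [-0.38, 0.57, 1.68, -0.01, 0.91, -2.16] F [-15.8  -6.6  11.3] open 0.0589 t 15.1 pos [ 0.5225 -0.1267  0.0488]
spare (array([ 0.43040022,  0.38879431, -0.11815577]), np.float64(0.030716853766522514))
15.15 [-15.9  -6.4  11.2] [ 0.5225 -0.1267  0.0488] 0.05878492358999356
```

```bash
python3 -c "
from cell import robot
print(robot.hand_in())"
```

```text
the job is handed in; nothing more can be done
None
```

I put the short-tongue holder in the scrap box and let go of it. I then pushed one sound holder in behind the shelf lip and handed in while still holding it pressed home. No verdict was reported, so this rests on my own checks.

- **Short holder:** a later scene picture showed it standing inside the box with the gripper clear of it.
- **Sound holder:** from spring contact the tool moved about 10 mm, then stopped dead. It stayed at (0.5225, -0.1267, 0.0488) while the push rose to about 17 N, well above the spring's 7.2 N, with the commanded grip at 58 N.
- **Position at home:** by my shelf estimate the holder's origin was about 33 mm in front of the lip, where 35 mm is nominal. The tool was tilted about 0.02 rad.
- **Spare holder:** a new camera fit put it within about 2 mm of its start.
- **Bystanders:** the disc and ring were not touched. I did not measure them again at the end.

**Disagreement:** the two cameras differed by about 7 mm on one ledge corner. I used a combined estimate, and the tongue then went in without side force. "Home" is therefore judged from force and travel; the spring and step were not seen directly.

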